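# Tighten the ring screw of a plaster mould press with a tommy bar

## Robot

A 7-joint arm with a two-finger parallel gripper is mounted at the origin on the work surface. World frame = base frame: x ahead of the robot, y to its left, z up, the work surface at z = 0. Lengths are in m, angles in degrees, forces in N, time in s.
With the tool pointing down it reaches from about 0.425 to 0.875 m from the base axis. Payload 4.7 kg.
Tool frame: the origin (TCP) lies at the very end of the fingers, on their centre line; the grasp point (between the pads) lies 19 mm behind it (env.grasp_offset is the distance from the TCP to the grasp point, in m); z points along the fingers, y is the line along which they close (so a half turn about z gives the same grasp; the last joint's range is limited). The gripper opens to 87 mm and grips with 3 to 60 N. Pads are 19 mm wide; open, the fingers measure 117 mm over their backs; the gripper's body (75 mm by 190 mm) begins 51 mm behind the grasp point.
Start: joints at [-76.083, 18.392, -4.016, 83.108, 1.295, 78.541, -3.26], TCP at [0.147, 0.633, 0.223] pointing down, gripper open.
Joint ranges: [-163.93, 163.93], [-17.29, 119.83], [-79.2, 71.16], [3.27, 140.29], [-89.18, 269.18], [5.43, 117.66], [-154.24, 154.24]. Speed limits (degrees/s): [147.25, 147.25, 180, 180, 180, 180, 180].

## Interface

Orientations are given as [roll, pitch, yaw] about the fixed x, y, z axes, in that order (R = Rz(yaw) Ry(pitch) Rx(roll)).
In Python, from cell import env gives the robot as it stands. The module is installed in compiled form; this text tells all that it offers.
- The arm moves only by the tool drive_tool, never from a script. Its argument "moves" is one flat list of numbers, 5 for each row, row after row: the shift along the tool's x, y, z in units of 40 mm (1.0 is 40 mm), then the turn about the tool's z in units of 10 degrees (1.0 is 10 degrees), then the finger opening in mm, from 0 to 87. A call has 1 to 5 rows; each row is the pose to reach, as a shift and turn from the pose commanded when the call began, along the tool's axes at that moment; what a row does not reach only later rows make up. A row lasts 1/8 s, in which the tool goes at most 62.5 mm and 10.7 degrees, less where a joint would pass 70% of its speed; a pose out of reach is approached as far as the arm can. A call with a gripper value outside its range is refused whole. The fingers move at their own pace and stop on an object; "squeeze" is the grip in N (left out, the last holds). Time passes only in rows, so rows that repeat a pose let the fingers close. It gives the time, the measured TCP pose, the force, the opening and the grip force at its end, in the units of the state.
- env.get_obs(): the state, without advancing time (a new reading comes with each control period).
- env.read_camera(name): name is "scene" or "side" or "wrist"; returns (picture, depth): 420x560x3 uint8, red, green, blue; 420x560 float32, m along the optical axis (not along the pixel's ray), 0 where there is no reading.
- env.camera_model(name): a dict with "K" (3x3 intrinsics, pixels), "rvec" (rotation vector, rad) and "tvec" (3), from world to camera coordinates, as OpenCV has them; the wrist camera has in their place "tool_from_camera" (4x4, takes a point from camera to tool coordinates, whose origin is the TCP and whose axes are the flange's). Camera axes: x right, y down, z forward; pixel columns grow to the right and rows downward; lengths in m; the calibration is good to about 2 mm. The wrist camera is an equidistant fisheye: a pixel r from the principal point sees the ray r / f radians off the axis. A picture is of the moment at which its call begins: read the wrist's pose just before it. camera_model takes no time and is no camera call.
- env.sign_off(): hands the job in; it is judged then, once.
The state is a dict: "time_s": time; "qpos": joint angles; "joint_velocities": joint speeds; "effort": joint torques, N m; "tool_pos": TCP position; "tool_rot": TCP orientation; "force": force on the tool from outside, world axes, zero at the start; "wrist_torque": the same for the moment, N m; "grip_width": finger opening in m; "grasp_force": force on a finger pad.
Only numpy, scipy, OpenCV 4.12 (cv2) and the standard library are available. Lean on these libraries where they do the work, as an engineer would, in place of code of your own. Each camera call takes 0.05 s, during which the arm holds its last target. There are 200 camera calls.

## Task

Take the tommy bar from its wooden rest, slide it through the loop of the ring screw on the mould press, and turn the ring screw clockwise (seen from above) with it until it comes up firm, fully home. Stop gently as soon as it is firm, for overtightening cracks the mould, and turn it with the bar only, never with the fingers. Then draw the bar out, lay it back in its rest as you found it and let go, leaving the other things on the bench alone.

Things in the scene. Friction and masses are not known exactly. Their poses are not given: they have to be found in the camera images.
- press: Mould press fixed to the bench: plywood base 180 x 160 x 18 mm, white plaster mould, and over it a green steel bridge 50 mm (x) x 164 mm (y), top 84 mm above the bench. A brass washer 3 mm thick lies on the bridge near its middle, the ring screw standing upright in it. Origin: centre of the underside, on the bench; z up.
- loop (a point): Centre of the ring screw's loop, 119 to 121 mm above the bench. The loop is an upright steel ring: bore 18 mm, outside 30 mm, 14 mm long along the bore. x: the bore's axis (level; both ends alike); z: up, the axis it turns about. The 11 mm bar has about 0.4 rad of play either way in the bore before it drives the ring, then bears on the two ends of the bore, one on each side.
- collar (a point): Centre of the underside of the ring screw's collar (26 mm across), on its axis, 32 mm below the loop's centre, axes as the loop's. Home: the collar is down on the washer, 87 mm above the press's origin. It sinks only 1.5 mm per rad of turn, too little to measure well.
- bar: Loose tommy bar, 215 mm long, about 0.12 kg, balancing about 45 mm ahead of its origin. Origin: centre of its light wooden handle, 90 x 20 x 20 mm; x along the bar to the tip, z up as it lies. A steel rod 11 mm thick runs from x = 45 mm to a slightly tapered tip at x = 170 mm, on the same axis. In its rest the axis is 44 mm above the bench.
- bar_tip (a point): Tip of the bar's steel rod, on its axis, 170 mm ahead of the handle's centre.
- rest: Dark wooden rest fixed to the bench: base 200 x 50 x 10 mm, two notched supports 12 mm thick, open upward, floor about 31 mm wide between cheeks that flare out, up to 53 mm high. Origin: on the bench under the lying bar's handle centre; x towards its tip. Supports at x = -36 mm (floor 34 mm high, under the handle) and 105 mm (38.5 mm, under the rod).
- pot: Bystander: small lidded terracotta pot, 74 mm across, 78 mm tall, standing loose. Origin: centre of its underside.
- jar: Bystander: amber glass jar with a metal cap, 56 mm across, 75 mm tall, standing loose. Origin: centre of its underside.
- tin: Bystander: low blue tin, 72 mm across, 50 mm tall, standing loose. Origin: centre of its underside.
- rib: Bystander: small scraper with a wooden handle and a flat steel blade, 150 mm long, lying on the bench. Origin near its middle, x along it.
- rest_bed (a point): The place of the handle's centre when the bar lies in its rest: 44 mm above the rest's origin, same axes.
- eye: The whole ring screw; origin and axes as collar. It turns at about 0.08 N m, then comes up hard when home, 0.35 to 1.2 rad clockwise (seen from above) from its start. Home is at another heading each time and must be felt: stop when the moment about the screw's axis reaches about 0.2 N m. A contact force over 45 N between bar and ring screw cracks the mould.
Things that resemble listed ones, but are neither listed nor needed, are in the scene too. There is more than one size of the rest; the job needs the middle-sized.

How it is judged (in metres and radians):
On the way, in this order (a step that is already met when the one before it is completed fails the run):
1. the bar's tip is through the loop ((x of bar_tip in the frame of loop between 0.01 and 0.09 m or x of bar_tip in the frame of loop between -0.09 and -0.01 m) and y of bar_tip in the frame of loop between -0.016 and 0.016 m and z of bar_tip in the frame of loop between -0.013 and 0.013 m), for 0.1 s.
2. the ring screw is turned home by the bar: its collar is down on the washer (z of collar in the frame of press below 0.08708 m and contact force between bar and eye above 1 N), for 0.1 s.
At the end, for the whole second after the job is handed in: The ring screw is home: its collar within 0.08 mm of the washer's top (0.05 rad of hard up). The bar lies in both notches of its rest, tip the same way as found, handle centre within 15 mm of its place (44 mm above the rest's origin) and in line within 0.12 rad, at rest and released (z of collar in the frame of press below 0.08708 m and distance between bar and rest_bed below 0.015 m and angle between the x axis of bar and the x axis of rest, either way round below 0.12 rad and x of bar_tip in the frame of rest above 0.1 m and linear speed of bar below 0.02 m/s and contact force between the fingers and bar below 0.1 N); the robot touches nothing.
It fails at once if the mould cracks: more than 45 N between bar and ring screw (contact force between bar and eye above 45 N).
It fails at once if the ring screw is touched by the fingers (contact force between the fingers and eye above 0.5 N).
It fails at once if a bystander is disturbed: moved 20 mm or more, or tipped (distance of any of pot, jar, tin, rib from where it was at the start of the episode above 0.02 m or angle between any of pot, jar, tin's own z axis and vertical above 0.3 rad).
It also fails if it takes over 72 s, if anything falls off the work surface, if the arm or the gripper's body presses on something with over 40 N, if the wrist force passes 120 N, or if a joint passes its speed limit or range.

## Working session

There is one attempt and no reset: what is moved stays moved. The work goes in short steps, Python scripts to look and compute and a tool call to move; the robot and the scene stay as the last step left them, time stands still between calls to the robot, and variables do not carry over. Pictures are saved under pics/ and viewed, at most 10 in all, crops included, and the job is handed in when it is done.

Besides the shell and the picture viewer there is one more tool, called after ">>>" as name(argument=value, ...) on one line, values as JSON. drive_tool: Moves the arm, as the interface text tells. Its arguments: {"type":"object","properties":{"moves":{"type":"array","items":{"type":"number"}},"squeeze":{"type":"number"}},"required":["moves"]}

```bash
mkdir -p pics
cat > h.py <<'E'
import numpy as np, cv2
from cell import env
from scipy.spatial.transform import Rotation as Rn
def cloud(name):
    pic,d=env.read_camera(name); m=env.camera_model(name); K=np.array(m['K'])
    v,u=np.mgrid[:420,:560]
    pc=np.stack([(u-K[0,2])/K[0,0]*d,(v-K[1,2])/K[1,1]*d,d],-1)
    R,_=cv2.Rodrigues(np.array(m['rvec'],float)); t=np.array(m['tvec']).ravel()
    P=(pc-t)@R; P[d==0]=np.nan
    return pic,P
def save(n,p,s=1): cv2.imwrite('pics/'+n,cv2.resize(p[...,::-1],None,fx=s,fy=s,interpolation=cv2.INTER_CUBIC))
E
python3 - <<'E'
from h import *
for n in('scene','side'):
    p,P=cloud(n); save(n+'.png',p,1.4); np.savez(n,p=p,P=P)
    m=env.camera_model(n);R,_=cv2.Rodrigues(np.array(m['rvec']));print(n,-R.T@np.array(m['tvec']).ravel(),np.array(m['K'])[0,0])
o=env.get_obs();print(o['tool_pos'],o['tool_rot'],o['time_s'],env.grasp_offset,env.camera_model('wrist'))
E
```

```text
scene [1.37221488 0.49114961 0.75108625] 391.952119794994
side [ 0.04832803 -0.69988623  0.99906296] 541.8450475411679
[0.14735118 0.63256768 0.22153466] [-1.79900147e+02  6.81372144e-03  1.66894497e+02] 0.1 0.0187 {'K': array([[325.1922621 ,   0.        , 278.32951235],
       [  0.        , 325.1922621 , 209.35017925],
       [  0.        ,   0.        ,   1.        ]]), 'tool_from_camera': array([[-1.04922181e-03, -9.65444925e-01, -2.60605059e-01,
         7.03847581e-02],
       [ 9.99999370e-01, -9.08740671e-04, -6.59550064e-04,
        -1.85340167e-04],
       [ 3.99936846e-04, -2.60605587e-01,  9.65445269e-01,
        -1.62281146e-01],
       [ 0.00000000e+00,  0.00000000e+00,  0.00000000e+00,
         1.00000000e+00]])}
```

View pics/scene.png

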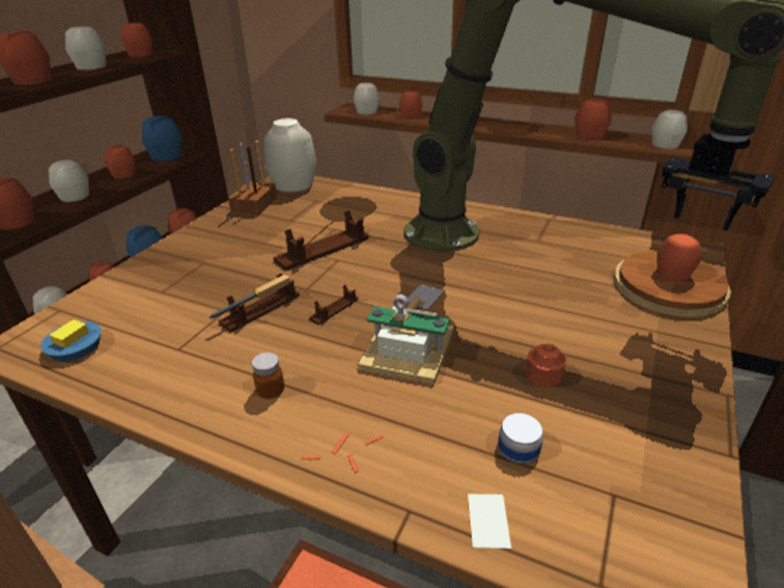

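View pics/side.png

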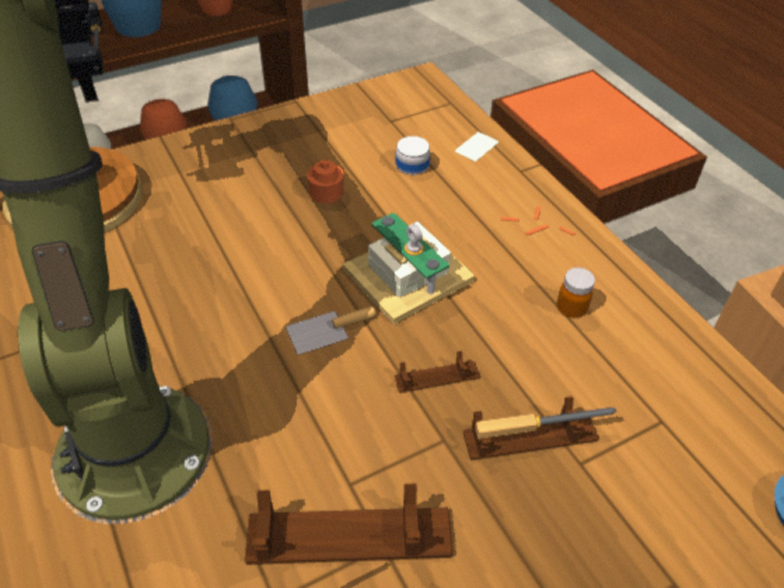

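The pictures show three rests: large at side px (350,535), small at (437,375), and the middle-sized one at (530,435) with the bar lying in it. The last fits, as it is about 200 mm long and holds the bar. The press with its ring screw is at side (413,245), scene (402,305). Next I measure both and confirm with a crop.

Run:
```python
from h import *
S=np.load('side.npz');p,P=S['p'],S['P']
hsv=cv2.cvtColor(p,cv2.COLOR_RGB2HSV)
def bx(x0,x1,y0,y1):
    m=np.zeros(p.shape[:2],bool);m[int(y0/1.4):int(y1/1.4),int(x0/1.4):int(x1/1.4)]=1;return m
z=P[...,2]
# rest sizes
for n,b in (('large',bx(240,460,480,570)),('small',bx(390,485,350,395)),('mid',bx(460,605,395,460))):
    m=b&(hsv[...,2]<110)&(z>0.004)&(z<.02);Q=P[m][:,:2].astype(np.float32);print(n,m.sum(),cv2.minAreaRect(Q))
# bar: above z .044
m=bx(460,625,395,460)&(z>.040)&(z<.06)
han=m&(hsv[...,2]>130)&(hsv[...,1]>80)&(hsv[...,0]<30); rod=m&(hsv[...,0]>85)&(hsv[...,0]<130)
for n,k in(('han',han),('rod',rod)):
    Q=P[k];c=np.median(Q,0);f=cv2.fitLine(Q[:,:2].astype(np.float32),cv2.DIST_HUBER,0,.01,.01).ravel();t=(Q[:,:2]-f[2:])@f[:2]
    print(n,k.sum(),c,f,np.degrees(np.arctan2(f[1],f[0])),f[2:]+f[:2]*t.min(),f[2:]+f[:2]*t.max(),np.percentile(Q[:,2],[5,50,95]))
for cam in('side','scene'):
    S=np.load(cam+'.npz');p,P=S['p'],S['P'];z=P[...,2];h=cv2.cvtColor(p,cv2.COLOR_RGB2HSV)
    g=(h[...,0]>60)&(h[...,0]<95)&(h[...,1]>120)&(z>.078)&(z<.09)&(P[...,0]>.3)
    r=cv2.minAreaRect(P[g][:,:2].astype(np.float32));print(cam,'green',g.sum(),r)
    k=(z>.1)&(z<.15)&(np.hypot(P[...,0]-r[0][0],P[...,1]-r[0][1])<.04)
    Q=P[k];print('ring',k.sum(),Q.min(0),Q.max(0),Q.mean(0)); w,V=np.linalg.eigh(np.cov(Q[:,:2].T));print(np.degrees(np.arctan2(V[1,1],V[0,1])),np.sqrt(w))
    v,u=np.where(k);print(u.min(),u.max(),v.min(),v.max()); 
    for nn,q in(('pot',0),):
        pass
    c=(int(u.mean()),int(v.mean())); a=p[c[1]-35:c[1]+35,c[0]-45:c[0]+45]
    save(cam+'_ring.png',a,6)
S=np.load('side.npz')['p'];a=np.hstack([cv2.resize(cv2.imread('pics/side_ring.png'),(400,311)),cv2.resize(cv2.imread('pics/scene_ring.png'),(400,311))])
b=cv2.resize(S[270:340,320:460,::-1],(560,280),interpolation=cv2.INTER_CUBIC);b=np.pad(b,((0,0),(0,240),(0,0)))
cv2.imwrite('pics/crop1.png',np.vstack([a,b]))
# bystanders: above-bench heights map from side
S=np.load('side.npz');P=S['P'];z=P[...,2]
for n,(x0,x1,y0,y1) in dict(pot=(305,348,155,205),tin=(393,432,135,175),jar=(556,596,268,318),rib=(285,380,302,355)).items():
    q=P[int(y0/1.4):int(y1/1.4),int(x0/1.4):int(x1/1.4)].reshape(-1,3);q=q[q[:,2]>(.008 if n=='rib' else .02)];print(n,np.nanmin(q,0),np.nanmax(q,0))
```

```text
large 2466 ((0.22418630123138428, -0.27286240458488464), (0.07604062557220459, 0.2796616852283478), 64.67050170898438)
small 516 ((0.46643850207328796, -0.09672003239393234), (0.038729410618543625, 0.13221675157546997), 72.86573791503906)
mid 1149 ((0.533441960811615, -0.26366618275642395), (0.04908527061343193, 0.20087970793247223), 68.90164184570312)
han 517 [ 0.49551969 -0.24851306  0.05257572] [ 0.946889   -0.32156065  0.49783415 -0.24991776] -18.757332 [ 0.4507617 -0.2339321] [ 0.65312419 -0.30265379] [0.043205   0.05257572 0.05620476]
rod 35 [ 0.58819845 -0.27960404  0.0486601 ] [ 0.9504253  -0.31095287  0.60218877 -0.28321624] -18.116665 [ 0.55343296 -0.26726469] [ 0.64842254 -0.29834265] [0.0465264 0.0486601 0.0507597]
side green 532 ((0.5344034433364868, 0.12358301877975464), (0.049576595425605774, 0.16373969614505768), 7.852015018463135)
ring 122 [0.52540229 0.09227168 0.10041001] [0.54349518 0.12203991 0.1377937 ] [0.53273961 0.10619526 0.12256356]
105.87080595860981 [0.00409918 0.00851597]
290 301 161 175
scene green 364 ((0.5411855578422546, 0.12839464843273163), (0.048994582146406174, 0.15759901702404022), 8.464143753051758)
ring 91 [0.52928581 0.09465122 0.10004193] [0.54674853 0.12412076 0.13805775] [0.53980515 0.10962465 0.12156253]
95.56755483448315 [0.00425256 0.00803032]
280 290 210 222
pot [0.46351198 0.36767093 0.02006236] [0.53841454 0.4444877  0.08268629]
tin [0.66283738 0.36605064 0.02023885] [0.73284296 0.44027063 0.0560709 ]
jar [ 0.7256386  -0.10343411  0.02034278] [ 0.77874252 -0.04901936  0.07949413]
rib [0.29098977 0.04901585 0.00813387] [0.45177246 0.10821292 0.02451526]
```

View pics/crop1.png

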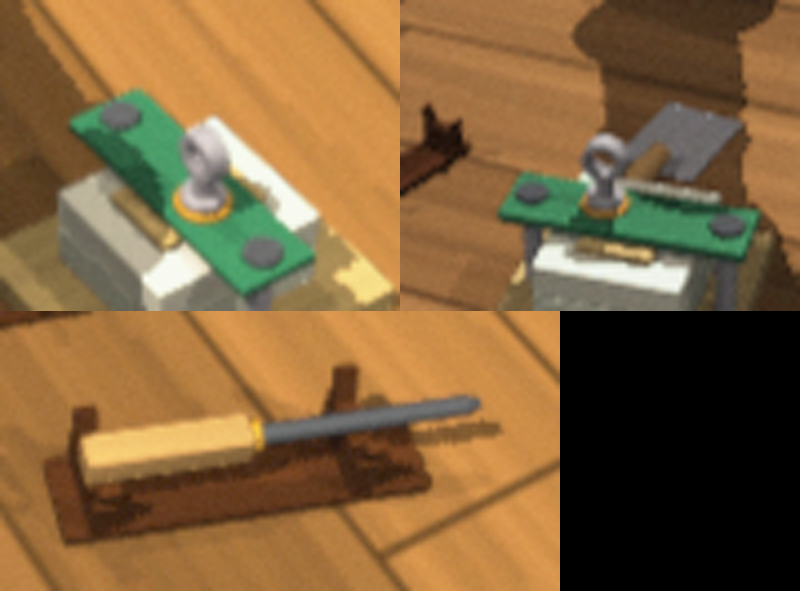

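The crop confirms the bar in the middle-sized rest (base 0.20 x 0.05 m). Its tip heads about -18.5°. The ring screw stands near (0.536, 0.108), with the bore roughly along world x. I'll insert from the +x side and look at the ring from close by on the way.

>>> drive_tool(moves=[-1,-0.86,0,1,87,-2,-1.72,0,2,87,-3,-2.6,0,3,87,-4,-3.44,0,4,87,-5,-4.3,0,5,87], squeeze=40)

```text
time_s: 0.72
tool_pos: [0.304, 0.4185, 0.2222]
tool_rot: [-180.0, 0.0, 116.6]
force: [0.6, 0.6, 0.6]
grip_width: 0.0872
grasp_force: 0.0
```

```bash
cat >> h.py <<'E'
def to(x,y,z,head,pr=True):
    """units for the move to TCP x,y,z with tool-x heading head (deg)"""
    o=env.get_obs(); R=Rn.from_euler('xyz',o['tool_rot'],degrees=True).as_matrix()
    d=R.T@(np.array([x,y,z])-o['tool_pos'])/.04
    h=np.degrees(np.arctan2(R[1,0],R[0,0])); t=-(head-h)/10
    print('t',o['time_s'],'pos',np.round(o['tool_pos'],4),'head',round(h,2),'q',np.round(o['qpos'],1)); print('units',np.round(d,3),'turn',round(t,3),'| mod', round((t+18)%36-18,3))
E
python3 -c "
from h import *
to(.536,.10,.23,-18)"
```

```text
t 0.725 pos [0.304  0.4185 0.2222] head 116.56 q [-65.    2.1   8.3 102.1  -0.3  75.8 -30.1]
units [-9.715  1.628 -0.193] turn 13.456 | mod 13.456
```

>>> drive_tool(moves=[-1.2,0.2,0,1,87,-2.4,0.4,0,2,87,-3.6,0.6,0,3,87,-4.8,0.8,0,4,87,-6,1,0,5,87])

```text
time_s: 1.35
tool_pos: [0.448, 0.2228, 0.2223]
tool_rot: [-180.0, 0.0, 66.6]
force: [0.2, 1.2, -0.7]
grip_width: 0.0869
grasp_force: 0.0
```

```bash
python3 -c "
from h import *
to(.536,.10,.23,-18)"
```

```text
t 1.35 pos [0.448  0.2228 0.2223] head 66.57 q [-51.3  -0.5  21.8 104.7   0.2  75.8 -52.9]
units [-1.941  3.239 -0.192] turn 8.457 | mod 8.457
```

>>> drive_tool(moves=[-0.4,0.7,0,1,87,-0.8,1.3,0,2,87,-1.2,2,0,3,87,-1.6,2.6,0,4,87,-1.9,3.2,0,5,87])

```text
time_s: 1.98
tool_pos: [0.5355, 0.1029, 0.2222]
tool_rot: [-180.0, 0.0, 16.5]
force: [0.5, 1.4, -0.0]
grip_width: 0.087
grasp_force: 0.0
```

>>> drive_tool(moves=[0,0,0,1,87,0,0,0,2,87,0,0,0,3.5,87,0,0,0,3.5,87])

```text
time_s: 2.48
tool_pos: [0.535, 0.104, 0.2221]
tool_rot: [180.0, 0.0, -18.3]
force: [0.1, 0.1, -0.3]
grip_width: 0.0869
grasp_force: 0.0
```

```bash
cat >> h.py <<'E'
def wcloud():
    o=env.get_obs(); pic,d=env.read_camera('wrist'); m=env.camera_model('wrist'); K=np.array(m['K'])
    v,u=np.mgrid[:420,:560]; a=(u-K[0,2])/K[0,0]; b=(v-K[1,2])/K[1,1]; r=np.hypot(a,b)+1e-9
    ray=np.stack([a/r*np.tan(r),b/r*np.tan(r),np.ones_like(r)],-1)*d[...,None]
    T=np.array(m['tool_from_camera']); R=Rn.from_euler('xyz',o['tool_rot'],degrees=True).as_matrix()
    P=(ray@T[:3,:3].T+T[:3,3])@R.T+o['tool_pos']; P[d==0]=np.nan
    return pic,P
E
python3 - <<'E'
from h import *
to(.536,.10,.23,-18)
p,P=wcloud(); z=P[...,2]; np.savez('w1',p=p,P=P)
k=(z>.1)&(z<.15)&(np.hypot(P[...,0]-.536,P[...,1]-.108)<.03)
v,u=np.where(k);print(k.sum(),u.min(),u.max(),v.min(),v.max())
k&=z>.11
Q=P[k];print(Q.min(0),Q.max(0),Q.mean(0));print(cv2.minAreaRect(Q[:,:2].astype(np.float32)))
for lo in(.118,.128,.132):
    q=P[k&(z>lo)][:,:2].astype(np.float32);print(lo,len(q),cv2.minAreaRect(q),cv2.fitLine(q,cv2.DIST_L2,0,.01,.01).ravel())
c=p[max(0,v.min()-40):v.max()+40,max(0,u.min()-50):u.max()+50];save('w1c.png',c,4);print(c.shape)
h=cv2.cvtColor(p,cv2.COLOR_RGB2HSV);g=(h[...,0]>60)&(h[...,0]<95)&(h[...,1]>120)&(z>.078)&(z<.09);print('green',cv2.minAreaRect(P[g][:,:2].astype(np.float32)))
y=(h[...,0]>15)&(h[...,0]<30)&(h[...,1]>120)&(z>.083)&(z<.092)&(np.hypot(P[...,0]-.536,P[...,1]-.108)<.03);q=P[y];print('washer',len(q),q.min(0),q.max(0),cv2.minEnclosingCircle(q[:,:2].astype(np.float32)))
E
```

```text
t 2.475 pos [0.535  0.104  0.2221] head -18.3 q [ -44.5    5.7   33.1   99.3   -3.2   76.  -119.1]
units [ 0.055  0.088 -0.197] turn -0.03 | mod -0.03
756 253 290 195 224
[0.52949328 0.09407503 0.11011171] [0.54612281 0.12396737 0.13655602] [0.5392516  0.10836061 0.12859374]
((0.5377964377403259, 0.10921737551689148), (0.014288648031651974, 0.02939142845571041), 6.394124984741211)
0.118 636 ((0.5378037691116333, 0.10921091586351395), (0.014194924384355545, 0.02937411330640316), 5.760285377502441) [ 0.09996103 -0.99499136  0.5386136   0.10804497]
0.128 525 ((0.5378300547599792, 0.10895051062107086), (0.014193866401910782, 0.025637853890657425), 5.753198146820068) [ 0.12006497 -0.992766    0.538278    0.10853755]
0.132 358 ((0.537996768951416, 0.10901296883821487), (0.014222092926502228, 0.01930077001452446), 3.8575403690338135) [ 0.17014866 -0.9854184   0.5380552   0.10897355]
(109, 137, 3)
green ((0.5477451086044312, 0.08182370662689209), (0.0383262000977993, 0.07142554223537445), 8.872153282165527)
washer 125 [0.53615789 0.09351645 0.08380325] [0.55342018 0.12103645 0.08876164] ((0.5436946749687195, 0.10715444386005402), 0.014192478731274605)
```

View pics/w1c.png

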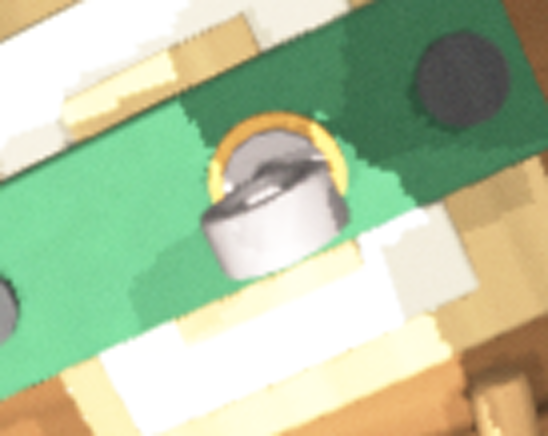

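The view shows the ring (crop about 275,220) over its washer. The centre is (0.538, 0.109) and the bore heads about 6°. Now to the bar.

```bash
python3 -c "
from h import *
to(.512,-.255,.16,-18.6)"
```

```text
t 2.525 pos [0.535  0.104  0.2221] head -18.38 q [ -44.5    5.7   33.1   99.3   -3.2   76.  -119.2]
units [2.285 8.698 1.557] turn 0.022 | mod 0.022
```

>>> drive_tool(moves=[0.45,1.4,0,0,87,0.9,2.8,0,0,87,1.4,4.2,0.3,0,87,1.8,5.6,0.8,0,87,2.28,7,1.2,0,87])

```text
time_s: 3.15
tool_pos: [0.5345, -0.1916, 0.1739]
tool_rot: [-179.9, 0.0, -18.0]
force: [1.1, 0.4, -0.6]
grip_width: 0.0867
grasp_force: 0.0
```

>>> drive_tool(moves=[0,1.2,0.3,0,87,0,1.7,0.36,0,87,0,1.7,0.36,0,87])

```text
time_s: 3.52
tool_pos: [0.5126, -0.2568, 0.1597]
tool_rot: [180.0, 0.1, -18.3]
force: [0.9, -0.2, -0.4]
grip_width: 0.0869
grasp_force: 0.0
```

Run:
```python
from h import *
p,P=wcloud(); z=P[...,2]; np.savez('w2',p=p,P=P); save('w2.png',p,1)
h=cv2.cvtColor(p,cv2.COLOR_RGB2HSV)
near=(np.hypot(P[...,0]-.53,P[...,1]+.26)<.2)
m=near&(z>.05)&(z<.06)&(h[...,2]>130)&(h[...,0]<32); 
r=cv2.minAreaRect(P[m][:,:2].astype(np.float32));print('handle',m.sum(),r)
f=cv2.fitLine(P[m][:,:2].astype(np.float32),cv2.DIST_HUBER,0,.01,.01).ravel();print(np.degrees(np.arctan2(f[1],f[0])))
m=near&(z>.042)&(z<.053)&(h[...,0]>85)&(h[...,0]<130)
q=P[m][:,:2].astype(np.float32);f=cv2.fitLine(q,cv2.DIST_HUBER,0,.01,.01).ravel();t=(q-f[2:])@f[:2];print('rod',m.sum(),np.degrees(np.arctan2(f[1],f[0])),f[2:]+f[:2]*t.min(),f[2:]+f[:2]*t.max(),np.median(P[m][:,2]))
to(.512,-.255,.03,-18.6)
```

```text
handle 2380 ((0.5531222224235535, -0.2628616988658905), (0.05466480180621147, 0.19866406917572021), 71.65560150146484)
-18.196457
rod 47 -21.265583 [ 0.5488983  -0.25740778] [ 0.65614766 -0.29914838] 0.04907267137001044
t 3.575 pos [ 0.5137 -0.2549  0.1599] head -18.14 q [-17.5  14.6  48.  100.5 -11.5  70.  -74.6]
units [-0.039  0.017  3.248] turn 0.046 | mod 0.046
```

View pics/w2.png

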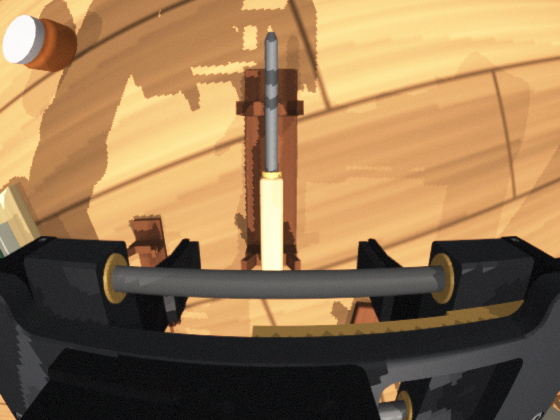

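The view shows the bar upright at column 272, midway between the fingers, with the rod tip at (271,35) and the handle front at (271,177). A quick check of those points, then down.

Run:
```python
from h import *
d=np.load('w2.npz');P=d['P']
o=env.get_obs();R=Rn.from_euler('xyz',o['tool_rot'],degrees=True).as_matrix()
for v,cols in((40,(271,)),(70,(271,)),(140,(271,)),(181,(262,271,281)),(200,(262,272,281)),(240,(262,272,281)),(262,(262,272,281))):
    for u in cols: print(u,v,np.round(P[v,u],4),np.round((P[v,u]-o['tool_pos'])@R,4))
```

```text
271 40 [ 0.65   -0.2963  0.0514] [ 0.1425 -0.003   0.1085]
271 70 [ 0.6255 -0.2882  0.0498] [ 0.1166 -0.0031  0.1101]
271 140 [ 0.5695 -0.2695  0.0487] [ 0.0576 -0.0034  0.1112]
262 181 [ 0.5395 -0.2515  0.0533] [ 0.0235 -0.0112  0.1066]
271 181 [ 0.5372 -0.2588  0.054 ] [ 0.0236 -0.0036  0.1059]
281 181 [ 0.5344 -0.2667  0.0532] [0.0234 0.0048 0.1067]
262 200 [ 0.5239 -0.2461  0.0529] [ 0.007  -0.0114  0.107 ]
272 200 [ 0.5215 -0.2543  0.0541] [ 0.0072 -0.0029  0.1058]
281 200 [ 0.5187 -0.2615  0.0527] [0.0069 0.0047 0.1072]
262 240 [ 0.4902 -0.2345  0.0548] [-0.0286 -0.012   0.1051]
272 240 [ 0.4871 -0.2427  0.0537] [-0.0291 -0.0032  0.1062]
281 240 [ 0.4845 -0.2502  0.0535] [-0.0292  0.0047  0.1064]
262 262 [ 0.4693 -0.2271  0.0527] [-0.0508 -0.0126  0.1072]
272 262 [ 0.4674 -0.236   0.0548] [-0.0499 -0.0034  0.1052]
281 262 [ 0.4643 -0.2436  0.0537] [-0.0504  0.0047  0.1063]
```

>>> drive_tool(moves=[0,-0.08,1,0,87,0,-0.08,2,0,60,0,-0.08,3,0,45,0,-0.08,3.25,0,40,0,-0.08,3.25,0,30])

```text
time_s: 4.2
tool_pos: [0.5156, -0.2509, 0.0304]
tool_rot: [-180.0, 0.0, -18.0]
force: [-0.1, 0.6, 0.5]
grip_width: 0.055
grasp_force: 0.0
```

>>> drive_tool(moves=[0,0,0,0,10,0,0,0,0,10,0,0,0,0,10,0,0,0,0,10], squeeze=45)

```text
time_s: 4.7
tool_pos: [0.5152, -0.252, 0.0307]
tool_rot: [-180.0, -0.0, -18.1]
force: [-0.6, 0.6, 2.3]
grip_width: 0.0198
grasp_force: 45.0
```

```bash
python3 -c "
from h import *
to(.512,-.255,.03,-18.14)
o=env.get_obs();print(o['grip_width'],o['grasp_force'],o['force'],o['wrist_torque'])"
```

```text
t 4.7 pos [ 0.5152 -0.252   0.0307] head -18.1 q [-13.4  23.8  44.1 107.2 -19.7  56.7 -68.9]
units [-0.054  0.096  0.018] turn 0.004 | mod 0.004
0.019772542600941106 44.99864953570068 [-0.58983604  0.6084421   2.28065293] [0.04112565 0.24870935 0.02308541]
```

Gripped at 19.8 mm with 45 N. Lift, then start turning toward the press.

>>> drive_tool(moves=[0,0,-0.5,0,10,0,0,-1.5,0,10,0,0,-2.7,0,10,0,0,-3.7,0,10])

```text
time_s: 5.2
tool_pos: [0.5149, -0.2525, 0.181]
tool_rot: [-180.0, -0.1, -18.2]
force: [0.3, -0.1, -0.8]
grip_width: 0.0196
grasp_force: 45.0
```

>>> drive_tool(moves=[0.1,-0.5,0,-0.9,10,0.2,-1,0,-1.9,10,0.3,-1.6,0,-2.9,10,0.4,-2.2,0,-3.9,10,0.45,-2.65,0,-5,10])

```text
time_s: 5.82
tool_pos: [0.5653, -0.1559, 0.1792]
tool_rot: [180.0, -0.0, 32.0]
force: [-0.2, -0.8, -0.4]
grip_width: 0.0193
grasp_force: 45.0
```

```bash
python3 -c "
from h import *
to(.615,-.062,.18,82)
o=env.get_obs();print(o['grip_width'],o['grasp_force'],o['force'],o['wrist_torque'])"
```

```text
t 5.825 pos [ 0.5653 -0.1559  0.1792] head 32.0 q [-20.   13.8  38.3  97.2  -9.   72.1 -37.7]
units [ 2.298 -1.332 -0.02 ] turn -5.0 | mod -5.0
0.01933943467625233 44.995460249483585 [-0.20221702 -0.77028084 -0.35770995] [-0.11351181  0.12643126 -0.0090973 ]
```

>>> drive_tool(moves=[0.45,-0.26,0,-1,10,0.9,-0.52,0,-2,10,1.4,-0.8,0,-3,10,1.85,-1.06,0,-4,10,2.3,-1.33,0,-5,10])

```text
time_s: 6.45
tool_pos: [0.6155, -0.0632, 0.1793]
tool_rot: [180.0, 0.0, 81.9]
force: [0.2, 0.0, -1.6]
grip_width: 0.0193
grasp_force: 45.0
```

>>> drive_tool(moves=[0.5,0.18,0,-1,10,1,0.36,0,-2,10,1.5,0.54,0,-3,10,2,0.72,0,-4,10,2.53,0.9,0,-5,10])

```text
time_s: 7.08
tool_pos: [0.666, 0.0315, 0.1793]
tool_rot: [-180.0, 0.1, 131.9]
force: [0.5, 0.1, -1.8]
grip_width: 0.0201
grasp_force: 45.0
```

>>> drive_tool(moves=[0.2,0.5,0,-1,10,0.4,1,0,-2,10,0.6,1.5,0,-3,10,0.75,2,0,-4,10,0.93,2.5,0,-5,10])

```text
time_s: 7.7
tool_pos: [0.7161, 0.1257, 0.1792]
tool_rot: [-179.9, 0.0, -178.1]
force: [0.2, 0.2, -2.0]
grip_width: 0.0195
grasp_force: 45.0
```

```bash
python3 -c "
from h import *
to(.7148,.1277,.107,186)
o=env.get_obs();print(o['grip_width'],o['grasp_force'],o['force'],o['wrist_torque'])"
```

```text
t 7.7 pos [0.7161 0.1257 0.1792] head -178.1 q [-18.   28.9   8.7  74.   -4.2  77.4  82.5]
units [0.033 0.054 1.805] turn -36.41 | mod -0.41
0.019525590597390504 44.99569645151496 [ 0.2024986   0.24193538 -2.01646128] [ 0.02726096 -0.00342376 -0.02935263]
```

>>> drive_tool(moves=[0.03,0.05,0.6,-0.4,10,0.03,0.05,1.2,-0.4,10,0.03,0.05,1.8,-0.4,10,0.03,0.05,1.8,-0.4,10])

```text
time_s: 8.2
tool_pos: [0.7128, 0.127, 0.1044]
tool_rot: [-179.9, -0.3, -174.4]
force: [-0.3, 0.7, -2.3]
grip_width: 0.0193
grasp_force: 45.0
```

```bash
cat > meas.py <<'E'
from h import *
o=env.get_obs();R=Rn.from_euler('xyz',o['tool_rot'],degrees=True).as_matrix()
to(.7148,.1277,.107,186)
out=[]
for n,c in(('wrist',wcloud),('side',lambda:cloud('side')),('scene',lambda:cloud('scene'))):
    p,P=c();h=cv2.cvtColor(p,cv2.COLOR_RGB2HSV);T=(P-o['tool_pos'])@R;z=P[...,2]
    m=(T[...,0]>.05)&(T[...,0]<.16)&(abs(T[...,1])<.02)&(z>.1)&(z<.14)&(np.hypot(P[...,0]-.5378,P[...,1]-.1091)>.019)
    q=T[m]; f=np.polyfit(q[:,0],q[:,1],1) if len(q)>5 else None
    print(n,'rod',m.sum(),'tip x',np.round(q[:,0].max(),4),'y(x)',f,'med z top',np.round(np.percentile(P[m][:,2],[5,50,95]),4))
    k=(z>.112)&(z<.15)&(np.hypot(P[...,0]-.5378,P[...,1]-.1091)<.019)&~m
    Q=P[k];print('  ring',k.sum(),np.round(Q.min(0),4),np.round(Q.max(0),4),cv2.minAreaRect(Q[:,:2].astype(np.float32)))
    v,u=np.where(k);cu,cv=int(u.mean()),int(v.mean());a=p[max(cv-35,0):cv+35,max(cu-45,0):cu+45];out.append(cv2.resize(a[...,::-1],(266,207),interpolation=cv2.INTER_CUBIC))
import sys
if len(sys.argv)>1: cv2.imwrite('pics/'+sys.argv[1],cv2.resize(np.hstack(out),(798,207)))
E
python3 meas.py m1.png
```

```text
t 8.2 pos [0.7128 0.127  0.1044] head -174.4 q [-17.5  31.4   7.6  79.   -4.2  70.1  86. ]
units [-0.05   0.012 -0.065] turn -36.04 | mod -0.04
wrist rod 4099 tip x 0.1301 y(x) [-0.00154832 -0.00050859] med z top [0.1197 0.1226 0.1242]Traceback (most recent call last):
  File "meas.py", line 11, in <module>
    Q=P[k];print('  ring',k.sum(),np.round(Q.min(0),4),np.round(Q.max(0),4),cv2.minAreaRect(Q[:,:2].astype(np.float32)))
                                           ~~~~~^^^
    return umr_minimum(a, axis, None, out, keepdims, initial, where)
ValueError: zero-size array to reduction operation minimum which has no identity
```

```bash
sed -i 's/^    Q=P\[k\];print/    if k.sum()<5: print(n,"no ring");out.append(cv2.resize(p[:140,200:380,::-1],(266,207)));continue\n    Q=P[k];print/' meas.py && python3 meas.py m1.png
```

```text
t 8.25 pos [0.7141 0.1274 0.1062] head -174.39 q [-17.5  31.3   7.6  78.9  -4.2  70.1  86. ]
units [-0.019  0.006 -0.02 ] turn -36.039 | mod -0.039
wrist rod 4096 tip x 0.1298 y(x) [-0.00148231 -0.00052055] med z top [0.1212 0.1241 0.1257]
wrist no ring
side rod 171 tip x 0.1515 y(x) [ 0.01140248 -0.00327299] med z top [0.1179 0.1237 0.1277]
  ring 98 [0.5263 0.093  0.1121] [0.5447 0.1232 0.1371] ((0.5348998308181763, 0.10856084525585175), (0.016351627185940742, 0.031640488654375076), 11.173356056213379)Traceback (most recent call last):
  File "meas.py", line 9, in <module>
    print(n,'rod',m.sum(),'tip x',np.round(q[:,0].max(),4),'y(x)',f,'med z top',np.round(np.percentile(P[m][:,2],[5,50,95]),4))
                                           ~~~~~~~~~~^^
    return umr_maximum(a, axis, None, out, keepdims, initial, where)
ValueError: zero-size array to reduction operation maximum which has no identity
```

Run:
```python
from h import *
o=env.get_obs();R=Rn.from_euler('xyz',o['tool_rot'],degrees=True).as_matrix()
p,P=wcloud();T=(P-o['tool_pos'])@R
for x in(.035,.05,.07,.09,.11,.125):
    m=(abs(T[...,0]-x)<.004)&(abs(T[...,1])<.012)&(P[...,2]>.1)&(P[...,2]<.15);q=T[m];c=abs(q[:,1]-q[:,1].mean())<.002
    print(x,m.sum(),'y',(q[:,1].min()+q[:,1].max())/2,'top z',np.median(P[m][c][:,2]))
print(o['force'])
s,_=env.read_camera('side')
cv2.imwrite('pics/m1.png',np.hstack([cv2.resize(p[:210,180:380,::-1],(400,420)),cv2.resize(s[140:200,270:327,::-1],(400,420),interpolation=cv2.INTER_CUBIC)]))
```

```text
0.035 401 y -0.00044748193023315007 top z 0.12669286377945807
0.05 424 y -0.00044301873045744355 top z 0.12667041254845007
0.07 444 y -0.000678243765095067 top z 0.12666542512143134
0.09 418 y -0.0006039008719907388 top z 0.12652646556146635
0.11 414 y -0.0006264686313411363 top z 0.12650028014393533
0.125 342 y -0.000597637785284902 top z 0.12641574098960245
[ 0.1604849  -0.25674527 -1.21005024]
```

View pics/m1.png

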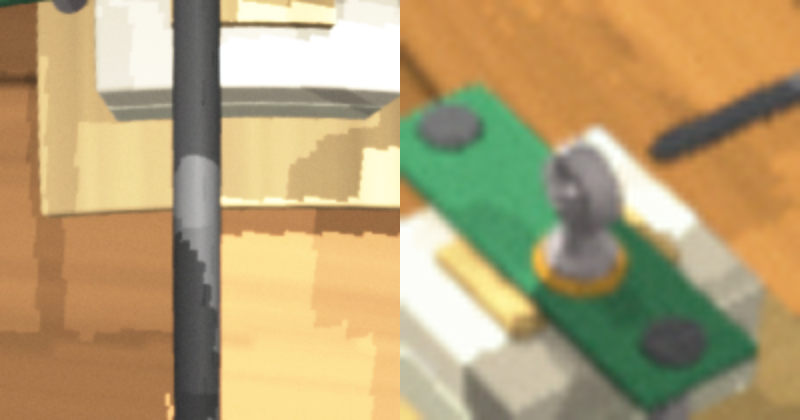

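The rod is straight in the grip and level with the loop; in the side view its tip stands about 25 mm before the ring, in line. Sliding in gently.

>>> drive_tool(moves=[0.2,0,0,0,10,0.4,0,0,0,10,0.6,0,0,0,10,0.8,0,0,0,10,0.8,0,0,0,10])

```text
time_s: 9.12
tool_pos: [0.682, 0.1247, 0.1064]
tool_rot: [180.0, -0.0, -174.4]
force: [0.3, 0.5, -1.6]
grip_width: 0.0199
grasp_force: 45.0
```

Run:
```python
from h import *
to(.5378+.105,.1091+.011,.107,186);o=env.get_obs();print(o['force'],o['wrist_torque'])
s,P=cloud('side');z=P[...,2]
Q=P[(z>.112)&(z<.15)&(np.hypot(P[...,0]-.5378,P[...,1]-.1091)<.019)];print(Q.min(0),Q.max(0))
cv2.imwrite('pics/m2.png',cv2.resize(s[140:200,270:327,::-1],(400,420),interpolation=cv2.INTER_CUBIC))
```

```text
t 9.125 pos [0.682  0.1247 0.1064] head -174.36 q [-18.1  27.5   7.5  84.4  -3.8  68.3  85.6]
units [ 0.986 -0.019 -0.015] turn -36.036 | mod -0.036
[ 0.31876527  0.46982572 -1.5654358 ] [ 0.0167537  -0.04589046  0.01288471]
[0.52552314 0.09324977 0.11234634] [0.55634846 0.12247559 0.13754079]
```

View pics/m2.png

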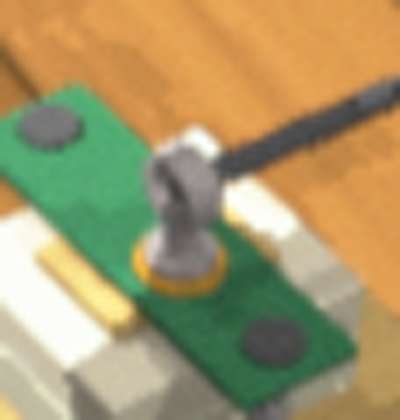

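The tip is entering the bore with no contact force. On in.

>>> drive_tool(moves=[0.2,0,0,0,10,0.4,0,0,0,10,0.6,0,0,0,10,0.8,0,0,0,10,1,0,0,0,10])

```text
time_s: 9.8
tool_pos: [0.6423, 0.1207, 0.1063]
tool_rot: [180.0, 0.0, -174.4]
force: [0.4, -0.2, -1.1]
grip_width: 0.0195
grasp_force: 45.0
```

```bash
cat > f.py <<'E'
from h import *
import sys
C=np.array([.5378,.1091])
o=env.get_obs();F=np.array(o['force']);M=np.array(o['wrist_torque']);r=np.array(o['tool_pos'])[:2]-C
h=o['tool_rot'][2]%360;L=np.hypot(*r)
print('t',round(o['time_s'],2),'pos',np.round(o['tool_pos'],4),'head',round(h,2),'handle az',round(np.degrees(np.arctan2(r[1],r[0])),2),'L',round(L,4),'F',np.round(F,2),'M',np.round(M,3))
print(' moment about screw from tool (rxF)',round(r[0]*F[1]-r[1]*F[0],3),' Mz+',round(r[0]*F[1]-r[1]*F[0]+M[2],3),'grip',o['grip_width'])
# targets: handle azimuth a, heading a+180, L .105
for a in map(float,sys.argv[1:]):
    R=Rn.from_euler('xyz',o['tool_rot'],degrees=True).as_matrix();A=np.radians(a)
    d=R.T@np.r_[C+.106*np.array([np.cos(A),np.sin(A)])-np.array(o['tool_pos'])[:2],0]/.04
    print(a,np.round(d[:2],3),'turn',round(-(((a+180-h)+180)%360-180)/10,3))
E
python3 f.py 6 -4 -14 -20 -24
```

```text
t 9.8 pos [0.6423 0.1207 0.1063] head 185.64 handle az 6.36 L 0.1051 F [ 0.43 -0.2  -1.08] M [ 0.015 -0.03  -0.005]
 moment about screw from tool (rxF) -0.026  Mz+ -0.031 grip 0.019475567310552493
6.0 [-0.022 -0.016] turn -0.036
-4.0 [ 0.015 -0.477] turn 0.964
-14.0 [ 0.132 -0.924] turn 1.964
-20.0 [ 0.239 -1.18 ] turn 2.564
-24.0 [ 0.324 -1.344] turn 2.964
```

>>> drive_tool(moves=[0,-0.24,0,0.5,10,0.01,-0.47,0,1,10,0.06,-0.7,0,1.5,10,0.13,-0.92,0,2,10,0.13,-0.92,0,2,10])

```text
time_s: 10.42
tool_pos: [0.641, 0.0828, 0.1063]
tool_rot: [-180.0, 0.0, 165.6]
force: [0.3, 1.1, -2.1]
grip_width: 0.0196
grasp_force: 45.0
```

```bash
cat >> f.py <<'E'
Ms=[];Fs=[]
for i in range(4):
    env.read_camera('side');o=env.get_obs();F=np.array(o['force']);r=np.array(o['tool_pos'])[:2]-C
    Ms.append(r[0]*F[1]-r[1]*F[0]+o['wrist_torque'][2]);R=Rn.from_euler('xyz',o['tool_rot'],degrees=True).as_matrix();Fs.append(R.T@F)
print(' AVG moment',np.round(np.mean(Ms),3),'sd',np.round(np.std(Ms),3),'F tool axes',np.round(np.mean(Fs,0),2),'Mz',round(o['wrist_torque'][2],3))
E
python3 f.py -18 -22 -26 -30 -34
```

```text
t 10.43 pos [0.641  0.0828 0.1063] head 165.6 handle az -14.31 L 0.1065 F [ 0.33  1.09 -2.1 ] M [ 0.005 -0.013  0.036]
 moment about screw from tool (rxF) 0.121  Mz+ 0.157 grip 0.019625938877765745
-18.0 [ 0.018 -0.171] turn 0.36
-22.0 [ 0.036 -0.355] turn 0.76
-26.0 [ 0.067 -0.537] turn 1.16
-30.0 [ 0.11  -0.717] turn 1.56
-34.0 [ 0.166 -0.893] turn 1.96
 AVG moment 0.014 sd 0.026 F tool axes [-0.52 -0.13  1.5 ] Mz 0.045
```

>>> drive_tool(moves=[0.02,-0.17,0,0.4,10,0.04,-0.35,0,0.8,10,0.07,-0.54,0,1.2,10,0.11,-0.72,0,1.6,10,0.11,-0.72,0,1.6,10])

```text
time_s: 11.25
tool_pos: [0.6296, 0.0566, 0.1061]
tool_rot: [-180.0, -0.0, 149.7]
force: [-0.1, -1.5, -1.4]
grip_width: 0.0195
grasp_force: 45.0
```

```bash
python3 f.py -32 -34 -36 -38 -40
```

```text
t 11.25 pos [0.6296 0.0566 0.1061] head 149.7 handle az -29.78 L 0.1058 F [-0.09 -1.52 -1.42] M [-0.346  0.074  0.242]
 moment about screw from tool (rxF) -0.145  Mz+ 0.097 grip 0.019461274679533815
-32.0 [-0.005 -0.103] turn 0.17
-34.0 [-0.001 -0.195] turn 0.37
-36.0 [ 0.007 -0.287] turn 0.57
-38.0 [ 0.018 -0.379] turn 0.77
-40.0 [ 0.032 -0.471] turn 0.97
 AVG moment 0.081 sd 0.072 F tool axes [-0.06 -2.03  1.85] Mz 0.305
```

Contact felt: the running moment is about 0.08 N m. Continue clockwise in small steps.

>>> drive_tool(moves=[0,-0.12,0,0.2,10,0,-0.21,0,0.4,10,0.01,-0.31,0,0.6,10,0.02,-0.4,0,0.8,10,0.02,-0.4,0,0.8,10])

```text
time_s: 12.08
tool_pos: [0.6209, 0.0436, 0.1062]
tool_rot: [180.0, -0.0, 141.6]
force: [-0.4, 0.4, -2.7]
grip_width: 0.0193
grasp_force: 45.0
```

```bash
python3 f.py -40 -42 -44 -46
```

```text
t 12.07 pos [0.6209 0.0436 0.1062] head 141.59 handle az -38.23 L 0.1058 F [-0.41  0.43 -2.68] M [-0.052 -0.024  0.042]
 moment about screw from tool (rxF) 0.009  Mz+ 0.051 grip 0.01934526049059725
-40.0 [-0.004 -0.082] turn 0.159
-42.0 [ 0.    -0.174] turn 0.359
-44.0 [ 0.008 -0.267] turn 0.559
-46.0 [ 0.019 -0.359] turn 0.759
 AVG moment 0.063 sd 0.081 F tool axes [ 0.73 -0.4   3.09] Mz 0.152
```

```bash
sed -i 's/range(4)/range(7)/' f.py; echo ok
```

```text
ok
```

>>> drive_tool(moves=[0,-0.05,0,0.1,10,0,-0.1,0,0.2,10,0,-0.15,0,0.3,10,0,-0.15,0,0.3,10], squeeze=28)

```text
time_s: 12.78
tool_pos: [0.6173, 0.039, 0.1062]
tool_rot: [180.0, -0.0, 138.6]
force: [-0.2, 1.7, -2.3]
grip_width: 0.0198
grasp_force: 28.0
```

```bash
python3 f.py -42 -44 -46 -48
```

```text
t 12.78 pos [0.6173 0.039  0.1062] head 138.61 handle az -41.4 L 0.1059 F [-0.15  1.66 -2.32] M [ 0.233  0.051 -0.002]
 moment about screw from tool (rxF) 0.121  Mz+ 0.119 grip 0.019754412505584948
-42.0 [-0.001 -0.028] turn 0.061
-44.0 [ 0.001 -0.12 ] turn 0.261
-46.0 [ 0.007 -0.213] turn 0.461
-48.0 [ 0.016 -0.305] turn 0.661
 AVG moment 0.101 sd 0.072 F tool axes [1.8  1.2  3.07] Mz -0.029
```

>>> drive_tool(moves=[0,-0.04,0,0.1,10,0,-0.09,0,0.2,10,0,-0.13,0,0.3,10,0,-0.13,0,0.3,10])

```text
time_s: 13.62
tool_pos: [0.6137, 0.0349, 0.1061]
tool_rot: [-180.0, -0.0, 135.6]
force: [-1.8, 3.6, -3.5]
grip_width: 0.0194
grasp_force: 28.0
```

```bash
python3 f.py -45 -47 -49
```

```text
t 13.62 pos [0.6137 0.0349 0.1061] head 135.62 handle az -44.38 L 0.1062 F [-1.77  3.6  -3.51] M [ 0.405  0.226 -0.047]
 moment about screw from tool (rxF) 0.141  Mz+ 0.094 grip 0.019385142171306546
-45.0 [ 0.004 -0.029] turn 0.062
-47.0 [ 0.007 -0.121] turn 0.262
-49.0 [ 0.012 -0.213] turn 0.462
 AVG moment 0.04 sd 0.074 F tool axes [2.97 0.43 3.28] Mz -0.015
```

>>> drive_tool(moves=[0.01,-0.04,0,0.1,10,0.02,-0.09,0,0.2,10,0.03,-0.13,0,0.3,10,0.03,-0.13,0,0.3,10])

```text
time_s: 14.48
tool_pos: [0.6097, 0.0312, 0.1064]
tool_rot: [180.0, 0.1, 132.6]
force: [0.1, -0.1, -3.9]
grip_width: 0.0198
grasp_force: 28.0
```

```bash
python3 f.py -48 -50 -52
```

```text
t 14.47 pos [0.6097 0.0312 0.1064] head 132.59 handle az -47.3 L 0.106 F [ 0.05 -0.06 -3.85] M [-0.148 -0.056  0.043]
 moment about screw from tool (rxF) -0.0  Mz+ 0.043 grip 0.019764183250014014
-48.0 [ 0.    -0.032] turn 0.059
-50.0 [ 0.003 -0.125] turn 0.259
-52.0 [ 0.009 -0.217] turn 0.459
 AVG moment 0.049 sd 0.044 F tool axes [-0.38 -0.35  3.35] Mz 0.099
```

>>> drive_tool(moves=[0,-0.05,0.01,0.1,10,0,-0.1,0.02,0.2,10,0,-0.15,0.02,0.3,10,0,-0.15,0.02,0.3,10])

```text
time_s: 15.32
tool_pos: [0.6053, 0.0277, 0.1057]
tool_rot: [180.0, 0.0, 129.6]
force: [0.8, -1.5, -1.2]
grip_width: 0.0194
grasp_force: 28.0
```

```bash
python3 f.py -51 -53 -55
```

```text
t 15.32 pos [0.6053 0.0277 0.1057] head 129.6 handle az -50.35 L 0.1058 F [ 0.85 -1.5  -1.17] M [-0.434 -0.362  0.066]
 moment about screw from tool (rxF) -0.032  Mz+ 0.034 grip 0.019443227987561908
-51.0 [-0.006 -0.03 ] turn 0.06
-53.0 [-0.003 -0.123] turn 0.26
-55.0 [ 0.003 -0.215] turn 0.46
 AVG moment 0.026 sd 0.063 F tool axes [-2.1   0.05  1.61] Mz 0.06
```

>>> drive_tool(moves=[-0.01,-0.05,0,0.1,10,-0.01,-0.1,0,0.2,10,-0.01,-0.14,0,0.3,10,-0.01,-0.14,0,0.3,10])

```text
time_s: 16.18
tool_pos: [0.6008, 0.0241, 0.1054]
tool_rot: [180.0, -0.0, 126.6]
force: [0.6, -0.4, -2.4]
grip_width: 0.02
grasp_force: 28.0
```

```bash
python3 f.py -54 -56 -58
```

```text
t 16.18 pos [0.6008 0.0241 0.1054] head 126.62 handle az -53.44 L 0.1058 F [ 0.63 -0.37 -2.41] M [-0.264 -0.422 -0.008]
 moment about screw from tool (rxF) 0.03  Mz+ 0.022 grip 0.019994752304346556
-54.0 [-0.005 -0.026] turn 0.062
-56.0 [-0.002 -0.118] turn 0.262
-58.0 [ 0.004 -0.21 ] turn 0.462
 AVG moment 0.056 sd 0.04 F tool axes [-1.35  0.43  1.37] Mz -0.049
```

>>> drive_tool(moves=[-0.01,-0.05,0,0.1,10,-0.01,-0.1,0,0.2,10,-0.01,-0.14,0,0.3,10,-0.01,-0.14,0,0.3,10])

```text
time_s: 17.02
tool_pos: [0.5964, 0.0207, 0.1053]
tool_rot: [-180.0, -0.0, 123.6]
force: [0.1, 1.0, -1.9]
grip_width: 0.0197
grasp_force: 28.0
```

```bash
python3 f.py -57 -59 -61
```

```text
t 17.02 pos [0.5964 0.0207 0.1053] head 123.63 handle az -56.48 L 0.106 F [ 0.15  0.99 -1.86] M [ 0.124 -0.109 -0.038]
 moment about screw from tool (rxF) 0.071  Mz+ 0.033 grip 0.019747474886178704
-57.0 [ 0.001 -0.024] turn 0.063
-59.0 [ 0.004 -0.117] turn 0.263
-61.0 [ 0.009 -0.209] turn 0.463
 AVG moment 0.082 sd 0.051 F tool axes [1.31 0.76 1.62] Mz 0.009
```

>>> drive_tool(moves=[0.01,-0.05,0,0.1,10,0.01,-0.1,0,0.2,10,0.01,-0.14,0,0.3,10,0.01,-0.14,0,0.3,10])

```text
time_s: 17.88
tool_pos: [0.5918, 0.0177, 0.1054]
tool_rot: [180.0, -0.0, 120.6]
force: [1.4, 1.3, -1.6]
grip_width: 0.02
grasp_force: 28.0
```

```bash
python3 f.py -60 -62 -64
```

```text
t 17.88 pos [0.5918 0.0177 0.1054] head 120.63 handle az -59.45 L 0.1061 F [ 1.35  1.32 -1.64] M [ 0.28  -0.081  0.06 ]
 moment about screw from tool (rxF) 0.195  Mz+ 0.254 grip 0.020003544583916205
-60.0 [ 0.004 -0.026] turn 0.063
-62.0 [ 0.006 -0.118] turn 0.263
-64.0 [ 0.012 -0.21 ] turn 0.463
 AVG moment 0.171 sd 0.053 F tool axes [1.22 1.33 1.92] Mz 0.058
```

The moment jumped to about 0.17. Advance only 1°.

>>> drive_tool(moves=[0,-0.02,0,0.05,10,0,-0.045,0,0.1,10,0,-0.045,0,0.1,10])

```text
time_s: 18.6
tool_pos: [0.5902, 0.0167, 0.1054]
tool_rot: [180.0, -0.0, 119.6]
force: [0.5, 2.1, -0.7]
grip_width: 0.0198
grasp_force: 28.0
```

```bash
python3 f.py -61 -62
```

```text
t 18.6 pos [0.5902 0.0167 0.1054] head 119.62 handle az -60.42 L 0.1062 F [ 0.51  2.05 -0.72] M [ 0.383 -0.086  0.053]
 moment about screw from tool (rxF) 0.155  Mz+ 0.208 grip 0.019794506554461737
-61.0 [ 0.006 -0.027] turn 0.062
-62.0 [ 0.007 -0.073] turn 0.162
 AVG moment 0.232 sd 0.053 F tool axes [1.86 1.65 1.8 ] Mz 0.096
```

Firm at about 0.23 N m: home. Back off within the play to the bore's axis, then draw out.

```bash
sed -i 's/range(7)/range(3)/' f.py && python3 f.py -55 -50 -45 -40
```

```text
t 18.95 pos [0.5902 0.0167 0.1054] head 119.64 handle az -60.42 L 0.1062 F [-0.76  2.88 -1.76] M [ 0.45  -0.112  0.096]
 moment about screw from tool (rxF) 0.081  Mz+ 0.178 grip 0.01985321502986831
-55.0 [0.017 0.25 ] turn -0.536
-50.0 [0.049 0.479] turn -1.036
-45.0 [0.1   0.705] turn -1.536
-40.0 [0.171 0.925] turn -2.036
 AVG moment 0.194 sd 0.057 F tool axes [1.79 1.15 1.86] Mz 0.112
```

>>> drive_tool(moves=[0.02,0.25,0,-0.54,10,0.05,0.48,0,-1.04,10,0.1,0.7,0,-1.54,10,0.17,0.92,0,-2.04,10,0.17,0.92,0,-2.04,10], squeeze=45)

```text
time_s: 19.73
tool_pos: [0.6191, 0.0401, 0.1052]
tool_rot: [-180.0, 0.0, 140.0]
force: [-0.2, 0.1, -1.4]
grip_width: 0.0195
grasp_force: 45.0
```

```bash
python3 f.py -40
python3 - <<'E'
from h import *
o=env.get_obs();R=Rn.from_euler('xyz',o['tool_rot'],degrees=True).as_matrix()
p,P=wcloud();T=(P-o['tool_pos'])@R
for x in(.035,.05,.07):
    m=(abs(T[...,0]-x)<.004)&(abs(T[...,1])<.012)&(P[...,2]>.1)&(P[...,2]<.15);q=T[m];c=abs(q[:,1]-q[:,1].mean())<.002
    print(x,m.sum(),'y',(q[:,1].min()+q[:,1].max())/2,'top z',np.median(P[m][c][:,2]))
z=P[...,2];k=(z>.12)&(z<.15)&(np.hypot(P[...,0]-.5378,P[...,1]-.1091)<.019)&(abs(T[...,1])>.009);print(k.sum(), k.sum()>5 and cv2.minAreaRect(P[(z>.13)&(z<.15)&(np.hypot(P[...,0]-.5378,P[...,1]-.1091)<.019)][:,:2].astype(np.float32)))
E
```

```text
t 19.73 pos [0.6191 0.0401 0.1052] head 139.98 handle az -40.31 L 0.1066 F [-0.18  0.08 -1.42] M [-0.054 -0.091 -0.047]
 moment about screw from tool (rxF) -0.006  Mz+ -0.053 grip 0.0195279477326823
-40.0 [0.014 0.015] turn -0.002
 AVG moment -0.063 sd 0.024 F tool axes [-0.02 -0.62  1.55] Mz 0.004
0.035 382 y -4.4250802023757755e-05 top z 0.12392097422012194
0.05 418 y 0.00024348673421667076 top z 0.12389670939971778
0.07 444 y 1.2292762831991703e-06 top z 0.1238521066255096
690 ((0.5379846692085266, 0.10902959108352661), (0.02257564850151539, 0.01452158484607935), 60.98133850097656)
```

>>> drive_tool(moves=[-0.3,0,0,0,10,-0.7,0,0,0,10,-1.1,0,0,0,10,-1.5,0,0,0,10,-1.9,0,0,0,10])

```text
time_s: 20.55
tool_pos: [0.6781, -0.0091, 0.1052]
tool_rot: [-180.0, 0.0, 140.0]
force: [0.3, 0.1, -1.6]
grip_width: 0.0195
grasp_force: 45.0
```

>>> drive_tool(moves=[0,0,-0.5,0,10,0,0,-1,0,10,0,0,-1.8,0,10,0,0,-1.8,0,10])

```text
time_s: 21.05
tool_pos: [0.6794, -0.0074, 0.1827]
tool_rot: [179.7, 0.3, 140.1]
force: [0.8, 0.6, -2.0]
grip_width: 0.0194
grasp_force: 45.0
```

```bash
python3 f.py -40
python3 - <<'E'
from h import *
for n,c in(('wrist',wcloud),('side',lambda:cloud('side')),('scene',lambda:cloud('scene'))):
    p,P=c();z=P[...,2]
    k=(z>.118)&(z<.14)&(np.hypot(P[...,0]-.5378,P[...,1]-.1091)<.019)
    if k.sum()>9:
        q=P[k][:,:2].astype(np.float32);f=cv2.fitLine(q,cv2.DIST_L2,0,.01,.01).ravel();print(n,k.sum(),cv2.minAreaRect(q),'line',np.degrees(np.arctan2(f[1],f[0])),'top',P[k][:,2].max())
E
```

```text
t 21.05 pos [ 0.6794 -0.0074  0.1827] head 140.09 handle az -39.45 L 0.1834 F [ 0.79  0.57 -1.97] M [-0.068 -0.03  -0.017]
 moment about screw from tool (rxF) 0.172  Mz+ 0.155 grip 0.01937122891781349
-40.0 [ 1.934 -0.041] turn 0.009
 AVG moment 0.041 sd 0.022 F tool axes [0.46 0.25 1.51] Mz 0.009
side 66 ((0.5327809453010559, 0.10681914538145065), (0.026614392176270485, 0.012104169465601444), 61.618797302246094) line 61.41608 top 0.13552652729589476
scene 54 ((0.5375484824180603, 0.10907206684350967), (0.028614237904548645, 0.014367586933076382), 59.70309829711914) line 71.00067 top 0.13664692235513143
```

The bar is out. I check the ring's heading from overhead before putting the bar away.

>>> drive_tool(moves=[0.7,-0.3,0,0,10,1.4,-0.6,0,0,10,2.1,-0.9,0,0,10,2.83,-1.3,0,0,10,2.83,-1.3,0,0,10])

```text
time_s: 21.98
tool_pos: [0.5548, 0.0256, 0.1768]
tool_rot: [-180.0, -0.1, 140.1]
force: [-0.3, 0.9, -2.3]
grip_width: 0.0194
grasp_force: 45.0
```

Run:
```python
from h import *
to(.5147,-.2518,.18,-18)
p,P=wcloud();z=P[...,2]
k=(z>.1)&(z<.15)&(np.hypot(P[...,0]-.5378,P[...,1]-.1091)<.022);print(k.sum())
for lo in(.11,.118,.128,.132):
    q=P[k&(z>lo)][:,:2].astype(np.float32);f=cv2.fitLine(q,cv2.DIST_L2,0,.01,.01).ravel();print(lo,len(q),cv2.minAreaRect(q),np.degrees(np.arctan2(f[1],f[0])))
v,u=np.where(k);save('w3.png',p[max(0,v.min()-30):v.max()+30,max(0,u.min()-40):u.max()+40],4)
```

```text
t 21.975 pos [0.5548 0.0256 0.1768] head 140.12 q [-20.8   8.5  17.  100.9  -2.7  71.1  47. ]
units [-3.678 -5.963 -0.085] turn 15.812 | mod 15.812
944
0.11 937 ((0.5377184748649597, 0.10905478149652481), (0.02983327955007553, 0.014343605376780033), 61.182960510253906) 62.9598
0.118 912 ((0.5377184748649597, 0.10905478149652481), (0.02983327955007553, 0.014343605376780033), 61.182960510253906) 61.97533
0.128 725 ((0.5376885533332825, 0.10898147523403168), (0.02444315142929554, 0.014325268566608429), 61.182960510253906) 60.63289
0.132 419 ((0.5374123454093933, 0.10823173820972443), (0.017666054889559746, 0.013914641924202442), 63.9206657409668) 67.537865
```

View pics/w3.png

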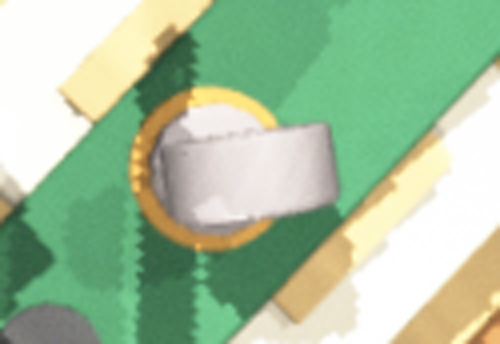

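From overhead the ring's bore now heads -28.5°, against +6° before, so it turned 0.60 rad. It held about 0.2 N m without yielding, so it is home. Now I return the bar.

>>> drive_tool(moves=[-0.29,-0.34,0,1,10,-0.58,-0.69,0,2,10,-0.87,-1.03,0,3,10,-1.16,-1.38,0,4,10,-1.45,-1.72,0,5,10])

```text
time_s: 22.65
tool_pos: [0.5581, -0.0665, 0.1771]
tool_rot: [180.0, 0.1, 89.7]
force: [0.6, -0.4, -1.6]
grip_width: 0.0197
grasp_force: 45.0
```

>>> drive_tool(moves=[-0.45,-0.1,0,1,10,-0.9,-0.2,0,2,10,-1.35,-0.3,0,3,10,-1.8,-0.4,0,4,10,-2.25,-0.5,0,5,10])

```text
time_s: 23.28
tool_pos: [0.5379, -0.1566, 0.1772]
tool_rot: [179.9, 0.0, 39.7]
force: [-0.2, -0.2, -1.2]
grip_width: 0.0192
grasp_force: 45.0
```

>>> drive_tool(moves=[-0.4,0.3,0,1,10,-0.8,0.6,0,2,10,-1.2,0.93,0,3,10,-1.6,1.25,0,4,10,-1.96,1.55,0,5,10])

```text
time_s: 23.9
tool_pos: [0.5175, -0.2548, 0.1773]
tool_rot: [179.9, -0.0, -10.3]
force: [0.1, 0.3, -1.6]
grip_width: 0.0197
grasp_force: 45.0
```

Run:
```python
from h import *
to(.5152,-.252,.0307,-18.1)
```

```text
t 23.9 pos [ 0.5175 -0.2548  0.1773] head -10.33 q [-12.6  13.   41.7  98.7  -9.   71.7 -69.2]
units [-0.071 -0.064  3.664] turn 0.777 | mod 0.777
```

>>> drive_tool(moves=[-0.07,-0.06,0,0.78,10,-0.07,-0.06,0.8,0.78,10,-0.07,-0.06,1.6,0.78,10,-0.07,-0.06,2.2,0.78,10,-0.07,-0.06,2.2,0.78,10])

```text
time_s: 24.52
tool_pos: [0.5137, -0.2503, 0.0874]
tool_rot: [179.9, 0.2, -17.8]
force: [-0.4, 0.0, -0.8]
grip_width: 0.0193
grasp_force: 45.0
```

Run:
```python
from h import *
to(.5152,-.252,.0307,-18.1)
o=env.get_obs();R=Rn.from_euler('xyz',o['tool_rot'],degrees=True).as_matrix()
p,P=wcloud();T=(P-o['tool_pos'])@R;np.savez('w4',p=p,P=P)
for x in(.02,.023,.026,.03,.06,.1,.12):
    m=(abs(T[...,0]-x)<.003)&(abs(T[...,1])<.015)&(T[...,2]>-.03)&(T[...,2]<-.003);q=T[m]
    if m.sum()>3:c=abs(q[:,1]-q[:,1].mean())<.002;print(x,m.sum(),'y',(q[:,1].min()+q[:,1].max())/2,'w',np.ptp(q[:,1]),'top z',np.median(P[m][c][:,2])-o['tool_pos'][2])
```

```text
t 24.525 pos [ 0.5137 -0.2503  0.0874] head -17.78 q [-11.8  18.1  41.2 104.7 -13.2  62.3 -73.6]
units [0.054 0.026 1.417] turn 0.032 | mod 0.032
0.02 527 y -3.560122233353929e-05 w 0.019647659961262824 top z 0.02320731862129738
0.023 625 y 5.419727255484563e-05 w 0.019898297358609977 top z 0.022982205505285708
0.026 591 y 5.419727255484563e-05 w 0.019898297358609977 top z 0.022140693799198502
0.03 490 y 0.00023106259591559354 w 0.01674160904077993 top z 0.020002597685326307
0.06 321 y -1.1414915897210026e-05 w 0.011005479497968044 top z 0.018324689254724164
0.1 322 y 5.1689745885241754e-05 w 0.010880337970188537 top z 0.018171809761314578
0.12 284 y -0.00015783407101960332 w 0.010464602251301794 top z 0.0178875565775318
```

The bar sits in the grip as at pick-up. Lower it into the notches, let go and rise.

>>> drive_tool(moves=[0.05,0.03,0.4,0.03,10,0.05,0.03,0.8,0.03,10,0.05,0.03,1.15,0.03,10,0.05,0.03,1.39,0.03,10,0.05,0.03,1.39,0.03,10])

```text
time_s: 25.2
tool_pos: [0.5157, -0.2517, 0.0328]
tool_rot: [180.0, 0.1, -18.1]
force: [-0.7, 0.1, -1.8]
grip_width: 0.0199
grasp_force: 45.0
```

```bash
python3 -c "
from h import *
to(.5152,-.252,.0307,-18.1);o=env.get_obs();print(o['force'],o['wrist_torque'])"
```

```text
t 25.2 pos [ 0.5157 -0.2517  0.0328] head -18.07 q [ -9.8  22.5  39.5 106.9 -16.9  56.7 -71.1]
units [-0.009  0.01   0.052] turn 0.003 | mod 0.003
[-0.70350818  0.08760282 -1.81975648] [-0.0186935   0.17204221  0.0478907 ]
```

>>> drive_tool(moves=[0,0,0.03,0,10,0,0,0.05,0,10,0,0,0.05,0,10,0,0,0.05,0,24,0,0,0.05,0,34], squeeze=10)

```text
time_s: 25.82
tool_pos: [0.5167, -0.2521, 0.0321]
tool_rot: [-180.0, -0.0, -18.1]
force: [0.2, -0.8, 0.5]
grip_width: 0.0278
grasp_force: 0.0
```

>>> drive_tool(moves=[0,0,0,0,45,0,0,0,0,45,0,0,-0.8,0,45,0,0,-1.8,0,45,0,0,-3.2,0,60])

```text
time_s: 26.45
tool_pos: [0.5154, -0.2515, 0.1599]
tool_rot: [180.0, 0.2, -18.1]
force: [1.6, 1.3, 0.0]
grip_width: 0.0492
grasp_force: 0.0
```

>>> drive_tool(moves=[0,0,0,0,60,0,0,0,0,60])

```text
time_s: 26.7
tool_pos: [0.5161, -0.2517, 0.1594]
tool_rot: [-180.0, 0.0, -18.1]
force: [-0.7, -0.5, -0.3]
grip_width: 0.0588
grasp_force: 0.0
```

Run:
```python
from h import *
o=env.get_obs();print(o['time_s'],o['tool_pos'],o['grasp_force'],o['grip_width'])
R=Rn.from_euler('xyz',o['tool_rot'],degrees=True).as_matrix()
p,P=wcloud();d=np.load('w2.npz')['P']
A=np.array([.5152,-.252]);x=np.array([np.cos(np.radians(-18.1)),np.sin(np.radians(-18.1))]);y=np.array([-x[1],x[0]])
for n,Q in(('before',d),('after',P)):
    a=(Q[...,:2]-A)@x;b=(Q[...,:2]-A)@y
    for s in(.0,.02,.06,.1,.12):
        m=(abs(a-s)<.003)&(abs(b)<.018)&(Q[...,2]>.045)&(Q[...,2]<.065);q=b[m]
        if m.sum()>3:print(n,s,m.sum(),np.round([q.min(),q.max(),np.percentile(Q[m][:,2],90)],4))
    m=(abs(b)<.01)&(Q[...,2]>.044)&(Q[...,2]<.06)&(a>.1)&(a<.2);print('tip',a[m].max())
s,Ps=cloud('side');cv2.imwrite('pics/end.png',np.hstack([cv2.resize(p[:,:,::-1],(400,300)),cv2.resize(s[100:400,160:560,::-1],(400,300))]))
```

```text
26.7 [ 0.51610225 -0.25165731  0.15935981] 0.0 0.058789687935713104
before 0.0 145 [-0.0088  0.0102  0.055 ]
before 0.02 159 [-0.0088  0.0099  0.055 ]
before 0.06 101 [-0.0048  0.0054  0.05  ]
before 0.1 89 [-0.005  0.005  0.05 ]
before 0.12 92 [-0.0051  0.005   0.0498]
tip 0.15080800055641208
after 0.0 154 [-0.0095  0.0094  0.0552]
after 0.02 164 [-0.0094  0.0101  0.0551]
after 0.06 93 [-0.0051  0.005   0.0499]
after 0.1 92 [-0.0051  0.0058  0.0497]
after 0.12 87 [-0.0042  0.0058  0.0501]
tip 0.15193548549626587
```

View pics/end.png

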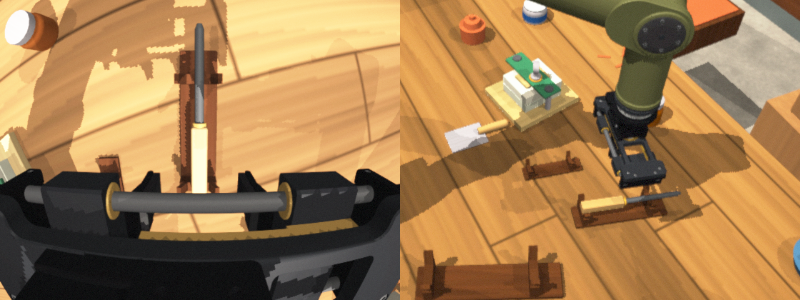

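The bar lies in its rest within about 1 mm of where it was found (tip at left-view (197,28), handle in the notch), and the gripper is clear.

```bash
python3 -c "
from cell import env
print(env.sign_off())"
```

```text
the job is handed in; nothing more can be done
None
```

I turned the ring screw clockwise with the bar, about 0.60 rad, until it came up firm at about 0.2 N m, and put the bar back in its rest within about 1 mm, released; the job is handed in, but no verdict came back, and home was judged by feel, not measured.

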